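Hang the plaster ornament on the treatment stand

TASK

Pick up the plaster ornament by its wooden grip and hang it on the treatment stand, carved side away from the robot: both holes of its flange over the two upright pins, then press it down gently until the end clips snap over the flange and it lies fully home on the bar, and let go. The bar with its pins was clamped by eye, off to one side, so feel for the pins rather than forcing the fragile mount, and leave everything else on the bench where it is.

Things in the scene. Friction and masses are not known exactly. Their poses are not given: they have to be found in the camera images.
- grip (a point): Centre of the plaster ornament's wooden grip block, 26 (x) by 36 (y) by 44 mm (z), upright: take it by its flat sides, closing along y. The ornament, about 0.42 kg (+-15 %), is loose and stands on its panel's foot, this point 118 mm above the table. x points to the carved side, z up.
- flange (a point): Middle of the underside of the ornament's flat aluminium flange, 28 mm straight below grip. Flange 34 (x) by 160 (y) by 6 mm (z), with two upright through holes, 10 mm wide, at x = 0, y = +62 and -62 mm. Axes as grip.
- panel (a point): Middle of the carved plaster panel that hangs down from the flange's +x edge, 32 mm in x ahead of the grip and 73 mm below it. Panel x from 18 to 46 mm (62 at foot and carving), y -58 to 58 mm from the grip; its foot is 90 mm below the flange's underside. Fragile: forced against the stand with over 40 N it breaks. Axes as grip.
- stand: Treatment stand fixed to the table: dark wooden foot 110 by 200 mm, two posts, aluminium bar across, 33 mm (x) by 176 (y) by 60 (z), its top 140 mm up. Origin under its middle on the table, y along the bar, z up. The ornament hangs with its x along this x: panel on the +x side, leaning back on the bar, grip then at x = 0, z = 168 mm.
- bar_mark (a point): Nominal middle of the bar's top. Two upright steel pins 8 mm thick, nose a 3.5 mm high cone 6 mm wide at its tip, rise 30 mm above it, 124 mm apart, nominally at y = +62 and -62 mm, x = 0. Clamped by eye: bar, pins and clips are together shifted 3 to 23 mm to +y, which no reading shows; they do not give under light loads. Axes of stand.
- clip_mark (a point): Nominal place of the sprung clip at the bar's +y end (another at -y). Both lean over the flange's ends: a flange coming down the pins meets them about 18 mm above the bar, must be pushed past with 5 to 12 N on top of its weight, and they snap over its top when it is about 2 mm above the bar. Clip tops are 10 mm below the pin tips.
- rosette: Small turned plaster rosette, 56 mm across, 32 mm high, standing between the two places. Origin at its underside, z up. A bystander, to be left where it is.
- brush: Paint brush with a blue handle, 170 mm long, lying between the two places. Origin at its underside, z up. A bystander, to be left where it is.
- tub: White lidded tub, 68 mm across, 62 mm high, on the far side. Origin at its underside, z up. A bystander, to be left where it is.
- fragment: Carved fragment, 50 x 105 mm, 43 mm high, on the far side. Origin at its underside, z up. A bystander, to be left where it is.
- spatula: Steel spatula, 200 mm long, lying on the near side. Origin at its underside, z up. A bystander, to be left where it is.
- cork_block: Cork sanding block, 50 x 90 x 32 mm, on the near side. Origin at its underside, z up. A bystander, to be left where it is.
- bowl: Black rubber mixing bowl, 90 mm across, 40 mm high, at the left side. Origin at its underside, z up. A bystander, to be left where it is.

How it is judged:
By the outcome, as a careful person would: the job done as asked, in the order asked, and still so for the second after the job is handed in, with the robot touching nothing.
It also fails if it takes over 72 s, if anything falls off the work surface, if the arm or the gripper's body presses on something with over 40 N, if the wrist force passes 120 N, or if a joint passes its speed limit or range.

ROBOT

A 6-joint arm with a two-finger parallel gripper is mounted at the origin on the work surface. World frame = base frame: x ahead of the robot, y to its left, z up, the work surface at z = 0. Lengths are in m, angles in rad, forces in N, time in s.
With the tool pointing down it reaches from about 0.35 to 0.775 m from the base axis. Payload 7.3 kg.
Tool frame: the origin (TCP) lies at the very end of the fingers, on their centre line; the grasp point (between the pads) lies 19 mm behind it (robot.hold_point_z is the distance from the TCP to the grasp point, in m); z points along the fingers, y is the direction in which the jaws open and shut (so a half turn about z gives the same grasp; the last joint's range is limited). The gripper opens to 92 mm and grips with 3 to 60 N. Pads are 19 mm wide; open, the fingers measure 130 mm over their backs; the gripper's body (75 mm by 190 mm) begins 47 mm behind the grasp point.
Start: joints at [1.156, 0.342, 1.524, -0, 1.275, -0.146], TCP at [0.139, 0.506, 0.227] pointing down, gripper open.
Joint ranges: [-2.53, 2.53], [-0.77, 2.02], [0.04, 2.7], [-1, 4.14], [0.28, 2.66], [-3.11, 3.11]. Speed limits (rad/s): [2.57, 2.57, 3.14, 3.14, 3.14, 3.14].

INTERFACE

Orientations are given as [roll, pitch, yaw] about the fixed x, y, z axes, in that order (R = Rz(yaw) Ry(pitch) Rx(roll)).
In Python, from cell import monitor, viewer, robot gives the robot as it stands.
- The arm moves only by the tool move_arm, never from a script. Its argument "deltas" is a list of rows, each an object of numbers: "x", "y", "z": the shift along the tool's x, y, z in m; "wx", "wy", "wz": the turn, a rotation vector about the tool's x, y, z in degrees; "hand": the opening, from 0 (shut) to 1 (fully open). In form: [{"x": .., "y": .., "z": .., "wx": .., "wy": .., "wz": .., "hand": ..}, ...]. A call has 1 to 8 rows; each row is the pose to reach, as a shift and turn from the pose commanded when the call began, along the tool's axes at that moment; what a row does not reach only later rows make up. A row lasts 1/8 s, in which the tool goes at most 62.5 mm and 10.7 degrees, less where a joint would pass 70% of its speed; a pose out of reach is approached as far as the arm can. A call with a gripper value outside its range is refused whole. The fingers move at their own pace and stop on an object; "grip_force" is the grip in N (left out, the last holds). Time passes only in rows, so rows that repeat a pose let the fingers close. It gives the time, the measured TCP pose, the force and the opening at its end, in the units of the state.
- monitor.observe(): the state, without advancing time (a new reading comes with each control period).
- viewer.read_camera(name): name is "side" or "top" or "wrist"; returns the picture (480x640x3 uint8, red, green, blue); there is no depth.
- viewer.camera_params(name): a dict with "camera_matrix" (3x3 intrinsics, pixels), "R" (3x3) and "t" (3): a world point X has camera coordinates R X + t. Camera axes: x right, y down, z forward; pixel columns grow to the right and rows downward; lengths in m; the calibration is good to about 2 mm. A picture is of the moment at which its call begins: read the wrist's pose just before it. camera_params takes no time and is no camera call; for the wrist camera it gives the pose at the moment of the call.
- robot.hand_in(): hands the job in, once; it reports no verdict.
The state is a dict: "time": time; "qpos": joint angles; "qvel": joint speeds; "joint_efforts": joint torques, N m; "tool_pos": TCP position; "tool_rot": TCP orientation; "contact_force": force on the tool from outside, world axes, zero at the start; "torque": the same for the moment, N m; "opening": finger opening in m.
Only numpy, scipy, OpenCV 4.12 (cv2) and the standard library are available. Lean on these libraries where they do the work, as an engineer would, in place of code of your own. Each camera call takes 0.05 s, during which the arm holds its last target. There are 200 camera calls.

## Working session

There is one attempt and no reset: what is moved stays moved. The work goes in short steps, Python scripts to look and compute and a tool call to move; the robot and the scene stay as the last step left them, time stands still between calls to the robot, and variables do not carry over. Pictures are saved under pics/ and viewed, about 8 in all and at most 12, crops included, and the job is handed in when it is done.

Besides the shell and the picture viewer there is one more tool, called after "Emit:" as name(argument=value, ...) on one line, values as JSON. move_arm: Moves the arm, as the interface text tells. Its arguments: {"type":"object","properties":{"deltas":{"type":"array","items":{"type":"object","properties":{"x":{"type":"number"},"y":{"type":"number"},"z":{"type":"number"},"wx":{"type":"number"},"wy":{"type":"number"},"wz":{"type":"number"},"hand":{"type":"number"}}}},"grip_force":{"type":"number"}},"required":["deltas"]}

```bash
mkdir -p pics; ls
python3 - <<'E'
from cell import monitor, viewer, robot
import cv2,numpy as np
np.set_printoptions(precision=4,suppress=True)
s=monitor.observe(); print(s)
for n in("top","side"):
    im=viewer.read_camera(n); cv2.imwrite(f"pics/{n}0.png",im[:,:,::-1]); p=viewer.camera_params(n); print(n,p, -np.array(p["R"]).T@p["t"])
E
```

```text
pics
{'time': 0.0, 'qpos': array([ 1.156 ,  0.3427,  1.525 , -0.    ,  1.2753, -0.146 ]), 'qvel': array([-0.0021, -0.0001,  0.0016,  0.0014, -0.0003,  0.001 ]), 'joint_efforts': array([  0.0002, -43.1239, -24.4218,   0.0718,   0.0556,  -0.0001]), 'tool_pos': array([0.1392, 0.5058, 0.226 ]), 'tool_rot': array([-3.1401, -0.0002,  2.8728]), 'contact_force': array([ 1.07  , -0.7138,  0.632 ]), 'torque': array([0.0241, 0.0418, 0.0352]), 'opening': 0.09184589726563493}
top {'camera_matrix': array([[539.4194,   0.    , 317.6369],
       [  0.    , 539.4194, 246.5601],
       [  0.    ,   0.    ,   1.    ]]), 'R': array([[ 0.0009, -0.9997, -0.0247],
       [-0.9952,  0.0015, -0.0977],
       [ 0.0977,  0.0247, -0.9949]]), 't': array([0.1173, 0.5698, 1.3823])} [0.4319 0.0823 1.4338]
side {'camera_matrix': array([[470.9561,   0.    , 319.7038],
       [  0.    , 470.9561, 235.4987],
       [  0.    ,   0.    ,   1.    ]]), 'R': array([[ 0.8568, -0.5153, -0.0178],
       [-0.3196, -0.5037, -0.8026],
       [ 0.4046,  0.6934, -0.5963]]), 't': array([-0.4098,  0.3164,  0.8807])} [ 0.0959 -0.6625  0.7718]
```

View pics/top0.png

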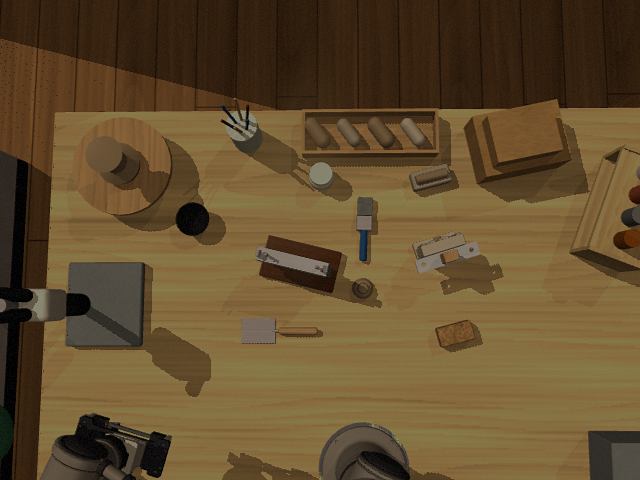

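View pics/side0.png

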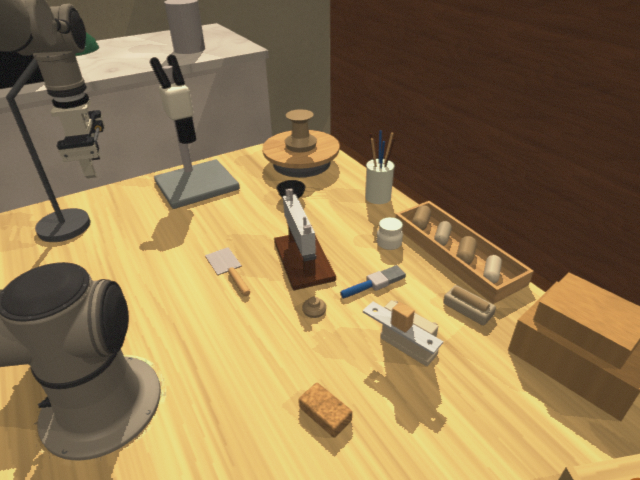

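```bash
cat > h.py <<'E'
from cell import monitor, viewer, robot
import cv2,numpy as np
from scipy.spatial.transform import Rotation as Ro
np.set_printoptions(precision=4,suppress=True)
def cast(p,uv,z):
    R=np.array(p["R"]);c=-R.T@p["t"]
    uv=np.atleast_2d(uv).astype(float)
    d=np.c_[uv,np.ones(len(uv))]@np.linalg.inv(p["camera_matrix"]).T@R
    return c+d*((z-c[2])/d[:,2])[:,None]
def proj(p,X):
    q=(np.atleast_2d(X)@np.array(p["R"]).T+p["t"])@np.array(p["camera_matrix"]).T
    return q[:,:2]/q[:,2:]
def toolmove(dst,yaw):
    "delta in tool axes to reach TCP dst, tool down with tool yaw"
    s=monitor.observe();R=Ro.from_euler('xyz',s["tool_rot"])
    T=Ro.from_euler('xyz',[np.pi,0,yaw])
    print("t",s["time"],"pos",s["tool_pos"],"rot",np.degrees(s["tool_rot"]),"F",s["contact_force"],"delta",R.inv().apply(np.array(dst)-s["tool_pos"]),"turn",np.degrees((R.inv()*T).as_rotvec()))
E
python3 - <<'E'
from h import *
im=cv2.imread("pics/top0.png")
a=cv2.resize(im[215:305,400:490],None,fx=4.4,fy=4.4,interpolation=cv2.INTER_CUBIC)
b=cv2.resize(im[225:305,250:340],None,fx=4.4,fy=4.4,interpolation=cv2.INTER_CUBIC)
b=cv2.copyMakeBorder(b,0,a.shape[0]-b.shape[0],0,0,cv2.BORDER_CONSTANT)
cv2.imwrite("pics/crop.png",np.hstack([a,b]))
E
```

```text
(no output)
```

View pics/crop.png

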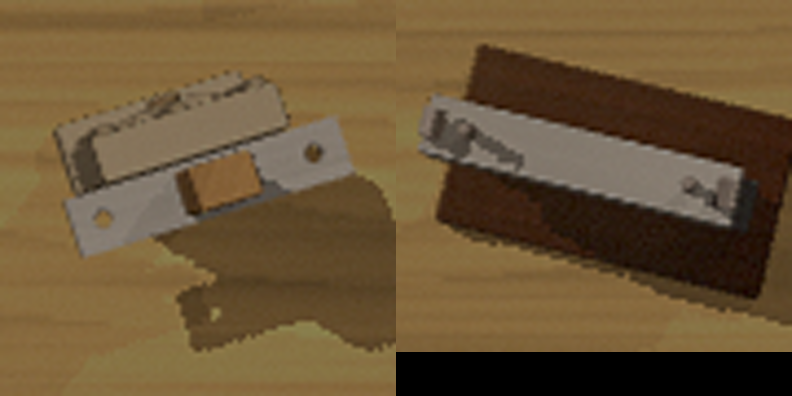

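Run:
```python
from h import *
p=viewer.camera_params("top")
A=lambda c:np.array([400,215])+np.array(c)/4.4
B=lambda c:np.array([250,225])+np.array(c)/4.4
h=cast(p,A([[103,218],[314,153]]),.096);print("holes",h,np.linalg.norm(h[0]-h[1]),h.mean(0),"yaw",np.degrees(np.arctan2(-(h[0]-h[1])[0],(h[0]-h[1])[1])))
f=cast(p,A([[65,200],[335,117],[354,172],[83,257]]),.096);print("fl",f.mean(0),[np.linalg.norm(f[i]-f[i-1]) for i in range(4)])
g=cast(p,A([[193,166],[250,153],[262,193],[200,210]]),.14);print("griptop",g.mean(0))
b=cast(p,B([[34,95],[348,167],[337,228],[22,152]]),.14);d=b[0]-b[1];print("bar",b,b.mean(0),[np.linalg.norm(b[i]-b[i-1]) for i in range(4)],"yaw",np.degrees(np.arctan2(-d[0],d[1])))
E=cast(p,B([[84,45],[400,120],[360,298],[40,222]]),.02);d=E[0]-E[1];print("foot",E,E.mean(0),[np.linalg.norm(E[i]-E[i-1]) for i in range(4)],"yaw",np.degrees(np.arctan2(-d[0],d[1])))
c=cast(p,B([[44,113],[292,182]]),.17);print("pins?",c,np.linalg.norm(c[0]-c[1]))
```

```text
holes [[ 0.5183 -0.1462  0.096 ]
 [ 0.5548 -0.2649  0.096 ]] 0.12424535810376444 [ 0.5365 -0.2056  0.096 ] yaw 17.09420377963978
fl [ 0.536 -0.206  0.096] [np.float64(0.03345330685086228), np.float64(0.15914640155211185), np.float64(0.03256894891903581), np.float64(0.15964092990371034)]
griptop [ 0.5358 -0.2057  0.14  ]
bar [[0.5591 0.2593 0.14  ]
 [0.5194 0.0868 0.14  ]
 [0.4861 0.0928 0.14  ]
 [0.5278 0.2655 0.14  ]] [0.5231 0.1761 0.14  ] [np.float64(0.03199939960760848), np.float64(0.17695803637295954), np.float64(0.03382290996949695), np.float64(0.17758679122861404)] yaw -12.983743629295255
foot [[0.6011 0.2459 0.02  ]
 [0.5556 0.0561 0.02  ]
 [0.4496 0.0802 0.02  ]
 [0.4947 0.2712 0.02  ]] [0.5253 0.1633 0.02  ] [np.float64(0.10934802603156218), np.float64(0.1950998770454104), np.float64(0.10868127206513001), np.float64(0.1962167693726897)] yaw -13.486983274476227
pins? [[0.5465 0.2497 0.17  ]
 [0.5094 0.1166 0.17  ]] 0.13815499266789724
```

Run:
```python
from h import *
toolmove([.536,-.206,.26],np.radians(-162.9))
```

```text
t 0.1 pos [0.1392 0.5058 0.2261] rot [-179.9234   -0.0086  164.6036] F [ 0.01    0.7771 -0.4532] delta [-0.5715 -0.581  -0.0332] turn [ -0.0721  -0.0301 -32.4964]
```

Emit:
move_arm(deltas=[{"x": -0.04, "y": -0.041, "z": -0.033, "wz": -2.5}, {"x": -0.081, "y": -0.083, "z": -0.033, "wz": -5}, {"x": -0.122, "y": -0.124, "z": -0.033, "wz": -7}, {"x": -0.163, "y": -0.166, "z": -0.033, "wz": -9}, {"x": -0.204, "y": -0.207, "z": -0.033, "wz": -12}, {"x": -0.245, "y": -0.249, "z": -0.033, "wz": -14}, {"x": -0.286, "y": -0.29, "z": -0.033, "wz": -16}, {"x": -0.327, "y": -0.332, "z": -0.033, "wz": -19}])

```text
schema error: expected keys x, y, z, wx, wy, wz, hand
```

Run:
```python
from h import *
toolmove([.536,-.206,.26],np.radians(-162.9))
```

```text
t 0.1 pos [0.1392 0.5058 0.2261] rot [-179.9234   -0.0086  164.6036] F [ 0.01    0.7771 -0.4532] delta [-0.5715 -0.581  -0.0332] turn [ -0.0721  -0.0301 -32.4964]
```

Emit:
move_arm(deltas=[{"x": -0.04, "y": -0.041, "z": -0.033, "wx": 0, "wy": 0, "wz": -2.5, "hand": 1}, {"x": -0.081, "y": -0.083, "z": -0.033, "wx": 0, "wy": 0, "wz": -5, "hand": 1}, {"x": -0.122, "y": -0.124, "z": -0.033, "wx": 0, "wy": 0, "wz": -7, "hand": 1}, {"x": -0.163, "y": -0.166, "z": -0.033, "wx": 0, "wy": 0, "wz": -9, "hand": 1}, {"x": -0.204, "y": -0.207, "z": -0.033, "wx": 0, "wy": 0, "wz": -12, "hand": 1}, {"x": -0.245, "y": -0.249, "z": -0.033, "wx": 0, "wy": 0, "wz": -14, "hand": 1}, {"x": -0.286, "y": -0.29, "z": -0.033, "wx": 0, "wy": 0, "wz": -16, "hand": 1}, {"x": -0.327, "y": -0.332, "z": -0.033, "wx": 0, "wy": 0, "wz": -19, "hand": 1}])

```text
time: 1.1
tool_pos: [0.367, 0.0975, 0.2597]
tool_rot: [3.141, 0.0, -3.077]
contact_force: [0.5, 0.7, 0.1]
opening: 0.0919
```

Run:
```python
from h import *
toolmove([.536,-.206,.26],np.radians(-162.9))
```

```text
t 1.1 pos [0.367  0.0975 0.2597] rot [ 179.984     0.0194 -176.3168] F [0.4802 0.6602 0.0648] delta [-0.1492 -0.3137 -0.0003] turn [  0.0137   0.0212 -13.4168]
```

Emit:
move_arm(deltas=[{"x": -0.025, "y": -0.052, "z": 0, "wx": 0, "wy": 0, "wz": -3, "hand": 1}, {"x": -0.05, "y": -0.105, "z": 0, "wx": 0, "wy": 0, "wz": -5, "hand": 1}, {"x": -0.075, "y": -0.157, "z": 0, "wx": 0, "wy": 0, "wz": -8, "hand": 1}, {"x": -0.1, "y": -0.209, "z": 0, "wx": 0, "wy": 0, "wz": -10, "hand": 1}, {"x": -0.125, "y": -0.262, "z": 0, "wx": 0, "wy": 0, "wz": -13.4, "hand": 1}, {"x": -0.149, "y": -0.314, "z": 0, "wx": 0, "wy": 0, "wz": -13.4, "hand": 1}, {"x": -0.149, "y": -0.314, "z": 0, "wx": 0, "wy": 0, "wz": -13.4, "hand": 1}])

```text
time: 1.98
tool_pos: [0.5355, -0.208, 0.2578]
tool_rot: [3.141, -0.002, -2.849]
contact_force: [-0.2, 0.7, 0.0]
opening: 0.0918
```

Run:
```python
from h import *
toolmove([.536,-.206,.102],np.radians(-162.9))
p=viewer.camera_params("wrist"); im=viewer.read_camera("wrist")
cv2.imwrite("pics/w1.png",im[:,:,::-1]); print(-np.array(p["R"]).T@p["t"],p["R"][2])
np.save("w1.npy",p,allow_pickle=True)
print(proj(p,[[.536,-.206,.14],[.536,-.206,.24]]))
```

```text
t 1.975 pos [ 0.5355 -0.208   0.2578] rot [ 179.9426   -0.0901 -163.2156] F [-0.228   0.7408  0.0468] delta [-0.0013  0.0016  0.1558] turn [ 0.0577 -0.0899 -0.3156]
[ 0.4618 -0.2317  0.4168] [ 0.2782  0.0843 -0.9568]
[[324.8251 229.2619]
 [326.8104 280.615 ]]
```

View pics/w1.png

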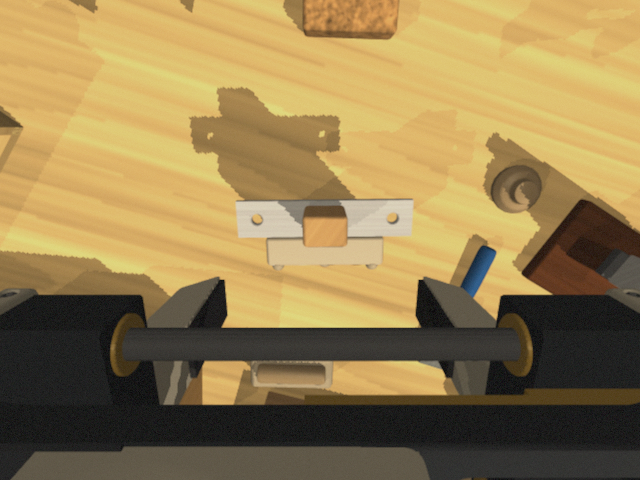

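Run:
```python
from h import *
p=np.load("w1.npy",allow_pickle=True).item()
im=cv2.imread("pics/w1.png")
h=cast(p,[[257,219],[392,217.5]],.096);d=h[1]-h[0];print(h,np.linalg.norm(d),h.mean(0),np.degrees(np.arctan2(-d[0],d[1])))
hs=cv2.cvtColor(im,cv2.COLOR_BGR2HSV)
c=im[195:275,225:425];cv2.imwrite("pics/c2.png",cv2.resize(c,None,fx=4,fy=4,interpolation=cv2.INTER_CUBIC))
```

```text
[[ 0.5564 -0.2642  0.096 ]
 [ 0.5194 -0.1464  0.096 ]] 0.12339724669081711 [ 0.5379 -0.2053  0.096 ] 17.419596579388994
```

View pics/c2.png

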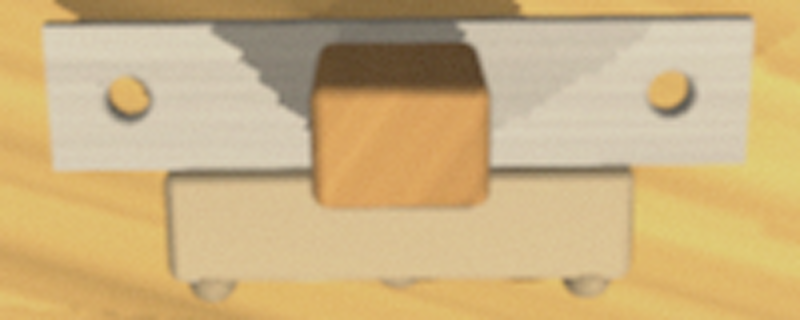

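Emit:
move_arm(deltas=[{"x": -0.002, "y": 0.002, "z": 0.05, "wx": 0, "wy": 0, "wz": -0.4, "hand": 0.7}, {"x": -0.002, "y": 0.002, "z": 0.1, "wx": 0, "wy": 0, "wz": -0.4, "hand": 0.7}, {"x": -0.002, "y": 0.002, "z": 0.14, "wx": 0, "wy": 0, "wz": -0.4, "hand": 0.7}, {"x": -0.002, "y": 0.002, "z": 0.155, "wx": 0, "wy": 0, "wz": -0.4, "hand": 0.7}, {"x": -0.002, "y": 0.002, "z": 0.155, "wx": 0, "wy": 0, "wz": -0.4, "hand": 0.7}], grip_force=20)

```text
time: 2.65
tool_pos: [0.5361, -0.2015, 0.1048]
tool_rot: [3.141, -0.001, -2.837]
contact_force: [-0.1, 0.0, 0.1]
opening: 0.0642
```

Run:
```python
from h import *
toolmove([.537,-.2055,.102],np.radians(-162.8))
```

```text
t 2.65 pos [ 0.5361 -0.2015  0.1048] rot [ 179.9553   -0.0292 -162.5576] F [-0.0976  0.0497  0.114 ] delta [ 0.0003 -0.0041  0.0028] turn [ 0.0447 -0.0292  0.2424]
```

Emit:
move_arm(deltas=[{"x": 0, "y": -0.0035, "z": 0.002, "wx": 0, "wy": 0, "wz": 0.2, "hand": 0.7}, {"x": 0, "y": -0.0035, "z": 0.002, "wx": 0, "wy": 0, "wz": 0.2, "hand": 0.7}, {"x": 0, "y": -0.0035, "z": 0.002, "wx": 0, "wy": 0, "wz": 0.2, "hand": 0}, {"x": 0, "y": -0.0035, "z": 0.002, "wx": 0, "wy": 0, "wz": 0.2, "hand": 0}, {"x": 0, "y": -0.0035, "z": 0.002, "wx": 0, "wy": 0, "wz": 0.2, "hand": 0}, {"x": 0, "y": -0.0035, "z": 0.002, "wx": 0, "wy": 0, "wz": 0.2, "hand": 0}, {"x": 0, "y": -0.0035, "z": 0.002, "wx": 0, "wy": 0, "wz": 0.2, "hand": 0}, {"x": 0, "y": -0.0035, "z": 0.002, "wx": 0, "wy": 0, "wz": 0.2, "hand": 0}], grip_force=40)

```text
time: 3.65
tool_pos: [0.5371, -0.2055, 0.1027]
tool_rot: [3.141, -0.0, -2.841]
contact_force: [-1.9, 0.5, 1.8]
opening: 0.0357
```

Run:
```python
from h import *
toolmove([.537,-.2055,.102],np.radians(-162.8)); print(monitor.observe()["opening"])
```

```text
t 3.65 pos [ 0.5371 -0.2055  0.1027] rot [ 179.978    -0.0135 -162.796 ] F [-1.8881  0.4949  1.8121] delta [0.0001 0.     0.0007] turn [ 0.022  -0.0135  0.004 ]
0.035656112171371254
```

Emit:
move_arm(deltas=[{"x": 0, "y": 0, "z": -0.01, "wx": 0, "wy": 0, "wz": 0, "hand": 0}, {"x": 0, "y": 0, "z": -0.04, "wx": 0, "wy": 0, "wz": 0, "hand": 0}, {"x": 0, "y": 0, "z": -0.08, "wx": 0, "wy": 0, "wz": 0, "hand": 0}, {"x": 0, "y": 0, "z": -0.12, "wx": 0, "wy": 0, "wz": 0, "hand": 0}, {"x": 0, "y": 0, "z": -0.16, "wx": 0, "wy": 0, "wz": 0, "hand": 0}, {"x": 0, "y": 0, "z": -0.19, "wx": 0, "wy": 0, "wz": 0, "hand": 0}, {"x": 0, "y": 0, "z": -0.2, "wx": 0, "wy": 0, "wz": 0, "hand": 0}, {"x": 0, "y": 0, "z": -0.2, "wx": 0, "wy": 0, "wz": 0, "hand": 0}], grip_force=40)

```text
time: 4.65
tool_pos: [0.5371, -0.2056, 0.3023]
tool_rot: [3.141, -0.0, -2.842]
contact_force: [-0.7, -0.4, -5.4]
opening: 0.036
```

Emit:
move_arm(deltas=[{"x": -0.01, "y": 0.02, "z": 0, "wx": 0, "wy": 0, "wz": 2, "hand": 0}, {"x": -0.031, "y": 0.06, "z": 0, "wx": 0, "wy": 0, "wz": 6, "hand": 0}, {"x": -0.057, "y": 0.11, "z": 0, "wx": 0, "wy": 0, "wz": 10, "hand": 0}, {"x": -0.082, "y": 0.16, "z": 0, "wx": 0, "wy": 0, "wz": 15, "hand": 0}, {"x": -0.108, "y": 0.21, "z": 0, "wx": 0, "wy": 0, "wz": 20, "hand": 0}, {"x": -0.134, "y": 0.26, "z": 0, "wx": 0, "wy": 0, "wz": 25, "hand": 0}, {"x": -0.157, "y": 0.305, "z": 0, "wx": 0, "wy": 0, "wz": 29, "hand": 0}, {"x": -0.169, "y": 0.328, "z": 0, "wx": 0, "wy": 0, "wz": 30.2, "hand": 0}])

```text
time: 5.65
tool_pos: [0.601, 0.1606, 0.3]
tool_rot: [-3.141, -0.004, 2.916]
contact_force: [-0.1, -0.2, -4.3]
opening: 0.0362
```

Emit:
move_arm(deltas=[{"x": 0, "y": 0, "z": 0, "wx": 0, "wy": 0, "wz": 0, "hand": 0}, {"x": 0, "y": 0, "z": 0, "wx": 0, "wy": 0, "wz": 0, "hand": 0}, {"x": 0, "y": 0, "z": 0, "wx": 0, "wy": 0, "wz": 0, "hand": 0}, {"x": 0, "y": 0, "z": 0, "wx": 0, "wy": 0, "wz": 0, "hand": 0}])

```text
time: 6.15
tool_pos: [0.6018, 0.1568, 0.3027]
tool_rot: [3.142, -0.0, 2.913]
contact_force: [-0.7, -0.6, -4.3]
opening: 0.0358
```

Run:
```python
from h import *
toolmove([.601,.158,.302],np.radians(167)); print(monitor.observe()["opening"])
p=viewer.camera_params("wrist"); im=viewer.read_camera("wrist")
cv2.imwrite("pics/w2.png",im[:,:,::-1])
np.save("w2.npy",p,allow_pickle=True)
```

```text
t 6.15 pos [0.6018 0.1568 0.3027] rot [179.999   -0.0004 166.9255] F [-0.6569 -0.552  -4.328 ] delta [0.0011 0.001  0.0007] turn [ 0.001  -0.0004 -0.0745]
0.03582093565925091
```

View pics/w2.png

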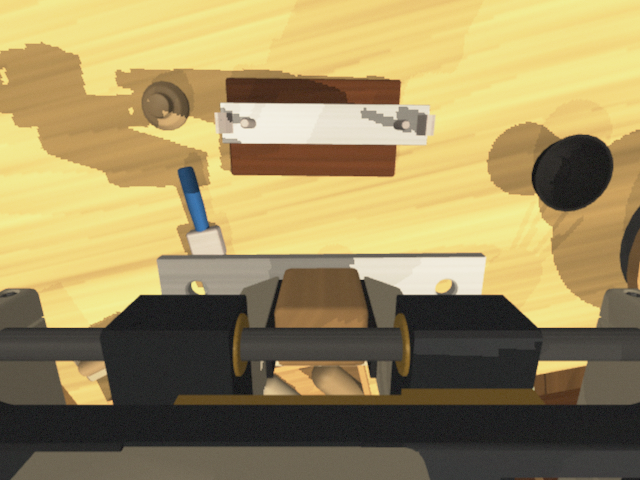

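Run:
```python
from h import *
im=cv2.imread("pics/w2.png")
a=im[95:155,208:268];b=im[95:155,382:442]
cv2.imwrite("pics/c3.png",cv2.resize(np.hstack([a,b]),None,fx=6.5,fy=6.5,interpolation=cv2.INTER_CUBIC))
```

```text
(no output)
```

View pics/c3.png

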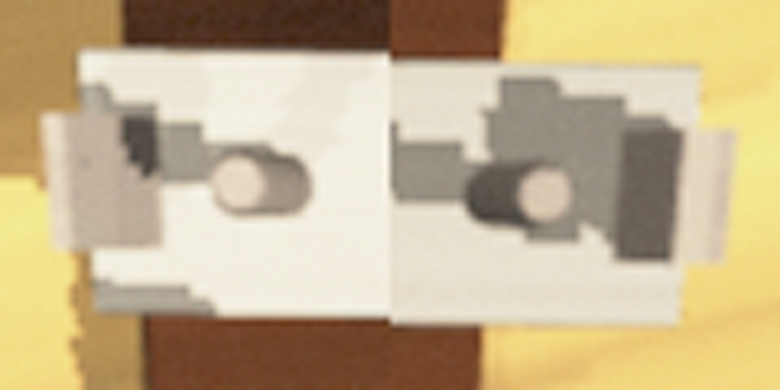

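Run:
```python
from h import *
p=np.load("w2.npy",allow_pickle=True).item()
t=cast(p,[[245.1,123.2],[405.7,124.8]],.17);d=t[1]-t[0];print("tips",t,np.linalg.norm(d),t.mean(0),np.degrees(np.arctan2(-d[0],d[1])))
b=cast(p,[[220.2,102.7],[222.9,143.2],[426.6,144.8],[429.5,105]],.14);d=b[3]+b[2]-b[0]-b[1];print("bar",b.mean(0),[np.linalg.norm(b[i]-b[i-1]) for i in range(4)],np.degrees(np.arctan2(-d[0],d[1])))
zt=.3027-.1027+.096
f=cast(p,[[159,257],[485,254]],zt);d=f[1]-f[0];print("flange near edge",f,np.linalg.norm(d),f.mean(0),np.degrees(np.arctan2(-d[0],d[1])))
R=Ro.from_euler('z',-13.08,degrees=True)
print("expected edge mid",np.array([.6018,.1568,0])+R.apply([-.017,0,0]))
```

```text
tips [[0.5116 0.1172 0.17  ]
 [0.5408 0.2375 0.17  ]] 0.12378950854681539 [0.5262 0.1773 0.17  ] -13.632596913463102
bar [0.5262 0.1772 0.14  ] [np.float64(0.17519465428540426), np.float64(0.03284006745786813), np.float64(0.1758746604302618), np.float64(0.03236742377534895)] -13.60161428155711
flange near edge [[0.5683 0.0829 0.296 ]
 [0.6028 0.238  0.296 ]] 0.15886106633883512 [0.5856 0.1604 0.296 ] -12.52428072781758
expected edge mid [0.5852 0.1606 0.    ]
```

Emit:
move_arm(deltas=[{"x": 0.02, "y": 0.001, "z": 0, "wx": 0, "wy": 0, "wz": 0.9, "hand": 0}, {"x": 0.05, "y": 0.002, "z": 0, "wx": 0, "wy": 0, "wz": 0.9, "hand": 0}, {"x": 0.068, "y": 0.003, "z": 0, "wx": 0, "wy": 0, "wz": 0.9, "hand": 0}, {"x": 0.0735, "y": 0.003, "z": 0, "wx": 0, "wy": 0, "wz": 0.9, "hand": 0}, {"x": 0.0735, "y": 0.003, "z": 0, "wx": 0, "wy": 0, "wz": 0.9, "hand": 0}, {"x": 0.0735, "y": 0.003, "z": 0, "wx": 0, "wy": 0, "wz": 0.9, "hand": 0}])

```text
time: 6.95
tool_pos: [0.5315, 0.1768, 0.3026]
tool_rot: [3.142, 0.0, 2.898]
contact_force: [-0.3, -0.3, -4.8]
opening: 0.036
```

Run:
```python
from h import *
toolmove([.5309,.1763,.195],np.radians(166))
```

```text
t 6.95 pos [0.5315 0.1768 0.3026] rot [179.9953   0.0206 166.0704] F [-0.3037 -0.3336 -4.8195] delta [ 0.0005 -0.0006  0.1076] turn [0.0047 0.0206 0.0704]
```

Emit:
move_arm(deltas=[{"x": 0, "y": -0.0005, "z": 0.02, "wx": 0, "wy": 0, "wz": 0, "hand": 0}, {"x": 0, "y": -0.0005, "z": 0.04, "wx": 0, "wy": 0, "wz": 0, "hand": 0}, {"x": 0, "y": -0.0005, "z": 0.06, "wx": 0, "wy": 0, "wz": 0, "hand": 0}, {"x": 0, "y": -0.0005, "z": 0.08, "wx": 0, "wy": 0, "wz": 0, "hand": 0}, {"x": 0, "y": -0.0005, "z": 0.095, "wx": 0, "wy": 0, "wz": 0, "hand": 0}, {"x": 0, "y": -0.0005, "z": 0.107, "wx": 0, "wy": 0, "wz": 0, "hand": 0}, {"x": 0, "y": -0.0005, "z": 0.107, "wx": 0, "wy": 0, "wz": 0, "hand": 0}, {"x": 0, "y": -0.0005, "z": 0.107, "wx": 0, "wy": 0, "wz": 0, "hand": 0}])

```text
time: 7.95
tool_pos: [0.5312, 0.1768, 0.1964]
tool_rot: [3.141, 0.001, 2.899]
contact_force: [0.3, -0.6, -4.5]
opening: 0.0358
```

Run:
```python
from h import *
toolmove([.526,.1775,.195],np.radians(166))
p=viewer.camera_params("wrist"); im=viewer.read_camera("wrist")
cv2.imwrite("pics/w3.png",im[:,:,::-1]); np.save("w3.npy",p,allow_pickle=True)
q=viewer.read_camera("side")
a=cv2.resize(im[150:370,100:540,::-1],(800,400),interpolation=cv2.INTER_CUBIC)
b=cv2.resize(q[170:290,250:410,::-1],(267,200),interpolation=cv2.INTER_CUBIC)
c=np.zeros((600,800,3),np.uint8);c[:400]=a;c[400:,:267]=b;cv2.imwrite("pics/c4.png",c)
```

```text
t 7.95 pos [0.5312 0.1768 0.1964] rot [179.9644   0.0713 166.1054] F [ 0.2744 -0.6419 -4.517 ] delta [ 0.0052 -0.0005  0.0014] turn [0.0356 0.0713 0.1054]
```

View pics/c4.png

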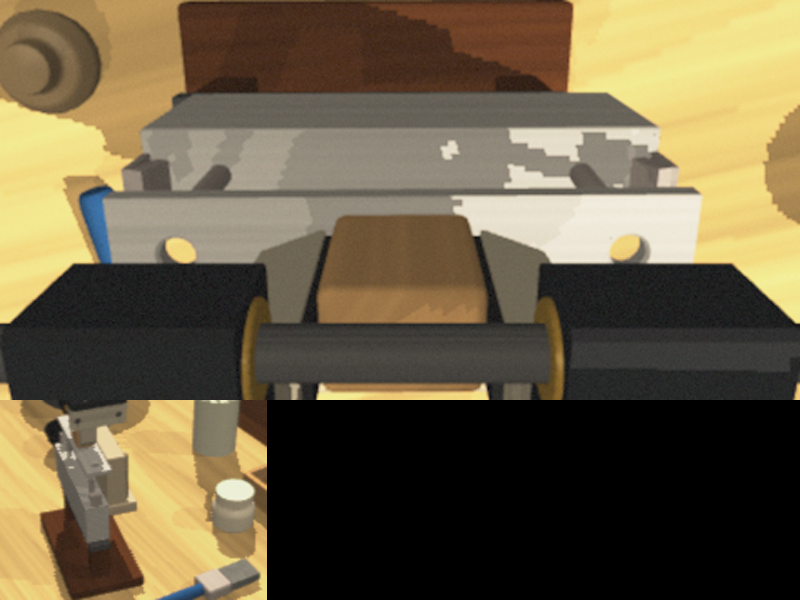

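Run:
```python
from h import *
p=np.load("w3.npy",allow_pickle=True).item()
g=cv2.GaussianBlur(cv2.imread("pics/w3.png",0).astype(float),(1,3),0)
def edge(r0,r1,us,z,sgn):
    P=[]
    for u in us:
        dd=sgn*np.diff(g[r0:r1,u-1:u+2].mean(1)); i=dd.argmax()
        P.append([u,r0+i+.5])
    P=np.array(P); k=np.polyfit(P[:,0],P[:,1],1); r=P[:,1]-np.polyval(k,P[:,0]); m=abs(r-np.median(r))<1
    k=np.polyfit(P[m,0],P[m,1],1)
    w=cast(p,[[us[0],np.polyval(k,us[0])],[us[-1],np.polyval(k,us[-1])]],z);d=w[1]-w[0]
    print(k,m.sum(),len(m),w.mean(0),np.degrees(np.arctan2(-d[0],d[1])))
edge(252,262,list(range(170,475,6)),.1897,1)   # flange near top edge
edge(216,226,list(range(190,450,6)),.14,1)     # bar near top edge
edge(197,206,list(range(215,400,6)),.08,-1)
C=lambda u:np.array([100,150])+np.array(u)*.55
h=cast(p,C([[179,249],[628,248]]),.1897);print(h,h.mean(0),np.linalg.norm(h[0]-h[1]))
e=cast(p,C([[105,193],[699,188]]),.1897);print("ends",e,e.mean(0))
Rz=Ro.from_euler('z',-13.6,degrees=True)
print("tips pred crop",(proj(p,np.array([.5262,.1773,.17])+Rz.apply([[0,-.062,0],[0,.062,0]]))-[100,150])/.55)
print("bases pred crop",(proj(p,np.array([.5262,.1773,.14])+Rz.apply([[0,-.062,0],[0,.062,0]]))-[100,150])/.55)
print("bar near edge expect",np.array([.5262,.1773,.14])+Rz.apply([-.0165,0,0]))
```

```text
[ -0.008  260.0189] 51 51 [0.5158 0.1795 0.1897] -13.437973855531812
[ -0.0054 221.6516] 44 44 [0.5098 0.1803 0.14  ] -13.603810586923272
[  0.0104 200.5621] 13 31 [0.5096 0.169  0.08  ] -14.525843720560703
[[0.5164 0.1167 0.1897]
 [0.5459 0.2368 0.1897]] [0.5312 0.1768 0.1897] 0.12361731607628139
ends [[0.4961 0.103  0.1897]
 [0.533  0.2577 0.1897]] [0.5146 0.1804 0.1897]
tips pred crop [[195.6783 206.6793]
 [606.5944 204.4922]]
bases pred crop [[221.669  174.8355]
 [580.6706 172.9054]]
bar near edge expect [0.5102 0.1812 0.14  ]
```

Emit:
move_arm(deltas=[{"x": 0.0025, "y": -0.0005, "z": 0, "wx": 0, "wy": 0, "wz": 0.1, "hand": 0}, {"x": 0.005, "y": -0.0006, "z": 0, "wx": 0, "wy": 0, "wz": 0.1, "hand": 0}, {"x": 0.005, "y": -0.0006, "z": 0.004, "wx": 0, "wy": 0, "wz": 0.1, "hand": 0}, {"x": 0.005, "y": -0.0006, "z": 0.008, "wx": 0, "wy": 0, "wz": 0.1, "hand": 0}, {"x": 0.005, "y": -0.0006, "z": 0.012, "wx": 0, "wy": 0, "wz": 0.1, "hand": 0}, {"x": 0.005, "y": -0.0006, "z": 0.014, "wx": 0, "wy": 0, "wz": 0.1, "hand": 0}, {"x": 0.005, "y": -0.0006, "z": 0.015, "wx": 0, "wy": 0, "wz": 0.1, "hand": 0}])

```text
time: 8.93
tool_pos: [0.5257, 0.1773, 0.1805]
tool_rot: [3.142, -0.0, 2.897]
contact_force: [-0.5, -0.3, -4.2]
opening: 0.0354
```

Run:
```python
from h import *
toolmove([.5262,.1773,.172],np.radians(166)); print(monitor.observe()["torque"])
```

```text
t 8.925 pos [0.5257 0.1773 0.1805] rot [180.      -0.0114 165.9994] F [-0.5028 -0.2521 -4.2306] delta [-0.0005  0.0001  0.0085] turn [ 0.     -0.0114 -0.0006]
[ 0.081   0.1945 -0.0139]
```

Emit:
move_arm(deltas=[{"x": -0.0004, "y": 0, "z": 0.001, "wx": 0, "wy": 0, "wz": 0, "hand": 0}, {"x": -0.0004, "y": 0, "z": 0.002, "wx": 0, "wy": 0, "wz": 0, "hand": 0}, {"x": -0.0004, "y": 0, "z": 0.003, "wx": 0, "wy": 0, "wz": 0, "hand": 0}, {"x": -0.0004, "y": 0, "z": 0.004, "wx": 0, "wy": 0, "wz": 0, "hand": 0}, {"x": -0.0004, "y": 0, "z": 0.005, "wx": 0, "wy": 0, "wz": 0, "hand": 0}, {"x": -0.0004, "y": 0, "z": 0.006, "wx": 0, "wy": 0, "wz": 0, "hand": 0}, {"x": -0.0004, "y": 0, "z": 0.006, "wx": 0, "wy": 0, "wz": 0, "hand": 0}])

```text
time: 9.8
tool_pos: [0.526, 0.1772, 0.1746]
tool_rot: [-3.142, -0.0, 2.897]
contact_force: [-1.3, 0.1, -4.7]
opening: 0.0355
```

Run:
```python
from h import *
toolmove([.5262,.1773,.172],np.radians(166)); print(monitor.observe()["torque"])
```

```text
t 9.8 pos [0.526  0.1772 0.1746] rot [-179.9991   -0.0146  166.0004] F [-1.3286  0.1043 -4.7452] delta [-0.0002  0.0001  0.0026] turn [-0.0009 -0.0146  0.0004]
[ 0.1355  0.2775 -0.0472]
```

Emit:
move_arm(deltas=[{"x": 0, "y": 0, "z": 0.0015, "wx": 0, "wy": 0, "wz": 0, "hand": 0}, {"x": 0, "y": 0, "z": 0.003, "wx": 0, "wy": 0, "wz": 0, "hand": 0}, {"x": 0, "y": 0, "z": 0.0045, "wx": 0, "wy": 0, "wz": 0, "hand": 0}, {"x": 0, "y": 0, "z": 0.006, "wx": 0, "wy": 0, "wz": 0, "hand": 0}, {"x": 0, "y": 0, "z": 0.0075, "wx": 0, "wy": 0, "wz": 0, "hand": 0}, {"x": 0, "y": 0, "z": 0.009, "wx": 0, "wy": 0, "wz": 0, "hand": 0}, {"x": 0, "y": 0, "z": 0.0105, "wx": 0, "wy": 0, "wz": 0, "hand": 0}], grip_force=50)

```text
time: 10.68
tool_pos: [0.5262, 0.1773, 0.1646]
tool_rot: [3.141, 0.001, 2.897]
contact_force: [-3.7, 0.5, 6.0]
opening: 0.0356
```

Run:
```python
from h import *
toolmove([.5262,.1773,.1527],np.radians(166)); print(monitor.observe()["torque"])
```

```text
t 10.675 pos [0.5262 0.1773 0.1646] rot [179.9686   0.0367 165.9988] F [-3.669   0.4804  6.0191] delta [-0.     -0.      0.0119] turn [ 0.0314  0.0367 -0.0012]
[ 0.0482  0.8678 -0.1268]
```

Emit:
move_arm(deltas=[{"x": 0.0004, "y": 0, "z": 0.001, "wx": 0, "wy": 0, "wz": 0, "hand": 0}, {"x": 0.0004, "y": 0, "z": 0.0025, "wx": 0, "wy": 0, "wz": 0, "hand": 0}, {"x": 0.0004, "y": 0, "z": 0.004, "wx": 0, "wy": 0, "wz": 0, "hand": 0}, {"x": 0.0004, "y": 0, "z": 0.0055, "wx": 0, "wy": 0, "wz": 0, "hand": 0}, {"x": 0.0004, "y": 0, "z": 0.007, "wx": 0, "wy": 0, "wz": 0, "hand": 0}, {"x": 0.0004, "y": 0, "z": 0.0085, "wx": 0, "wy": 0, "wz": 0, "hand": 0}])

```text
time: 11.42
tool_pos: [0.5259, 0.1772, 0.1555]
tool_rot: [3.141, 0.0, 2.897]
contact_force: [-0.4, 0.9, 0.8]
opening: 0.0358
```

Run:
```python
from h import *
toolmove([.5262,.1773,.1527],np.radians(166)); print(monitor.observe()["torque"])
```

```text
t 11.425 pos [0.5259 0.1772 0.1555] rot [179.9943   0.0233 166.0039] F [-0.3707  0.9476  0.754 ] delta [-0.0002  0.0001  0.0028] turn [0.0057 0.0233 0.0039]
[ 0.0238  0.2123 -0.0296]
```

Emit:
move_arm(deltas=[{"x": 0, "y": 0, "z": 0.0008, "wx": 0, "wy": 0, "wz": 0, "hand": 0}, {"x": 0, "y": 0, "z": 0.0016, "wx": 0, "wy": 0, "wz": 0, "hand": 0}, {"x": 0, "y": 0, "z": 0.0023, "wx": 0, "wy": 0, "wz": 0, "hand": 0}, {"x": 0, "y": 0, "z": 0.0028, "wx": 0, "wy": 0, "wz": 0, "hand": 0}, {"x": 0, "y": 0, "z": 0.0028, "wx": 0, "wy": 0, "wz": 0, "hand": 0}])

```text
time: 12.05
tool_pos: [0.5257, 0.1773, 0.153]
tool_rot: [3.141, 0.0, 2.897]
contact_force: [-0.3, 0.3, -4.0]
opening: 0.0356
```

Run:
```python
from h import *
toolmove([.5262,.1773,.1527],np.radians(166)); print(monitor.observe()["torque"])
```

```text
t 12.05 pos [0.5257 0.1773 0.153 ] rot [179.9924   0.0071 165.9992] F [-0.3062  0.2751 -4.0254] delta [-0.0005  0.0002  0.0003] turn [ 0.0076  0.0071 -0.0008]
[ 0.0407  0.1277 -0.0154]
```

Emit:
move_arm(deltas=[{"x": 0, "y": 0, "z": 0.0004, "wx": 0, "wy": 0, "wz": 0, "hand": 0}, {"x": 0, "y": 0, "z": 0.0008, "wx": 0, "wy": 0, "wz": 0, "hand": 0}, {"x": 0, "y": 0, "z": 0.0008, "wx": 0, "wy": 0, "wz": 0, "hand": 0}])

```text
time: 12.42
tool_pos: [0.5258, 0.1773, 0.1526]
tool_rot: [3.141, 0.001, 2.897]
contact_force: [-1.9, -1.0, 1.8]
opening: 0.0358
```

Run:
```python
from h import *
toolmove([.5262,.1773,.1527],np.radians(166)); print(monitor.observe()["torque"])
```

```text
t 12.425 pos [0.5258 0.1773 0.1526] rot [179.9833   0.0325 166.0009] F [-1.89   -0.9923  1.8305] delta [-0.0004  0.0001 -0.0001] turn [0.0167 0.0325 0.001 ]
[-0.1127  0.4701  0.0456]
```

Emit:
move_arm(deltas=[{"x": 0, "y": 0, "z": 0.0004, "wx": 0, "wy": 0, "wz": 0, "hand": 0}, {"x": 0, "y": 0, "z": 0.0004, "wx": 0, "wy": 0, "wz": 0, "hand": 0}, {"x": 0, "y": 0, "z": 0.0, "wx": 0, "wy": 0, "wz": 0, "hand": 0.55}, {"x": 0, "y": 0, "z": 0.0, "wx": 0, "wy": 0, "wz": 0, "hand": 0.55}, {"x": 0, "y": 0, "z": 0.0, "wx": 0, "wy": 0, "wz": 0, "hand": 0.55}, {"x": 0, "y": 0, "z": 0.0, "wx": 0, "wy": 0, "wz": 0, "hand": 0.55}])

```text
time: 13.18
tool_pos: [0.5258, 0.1773, 0.152]
tool_rot: [3.142, 0.0, 2.897]
contact_force: [0.1, 0.5, -0.1]
opening: 0.0504
```

Emit:
move_arm(deltas=[{"x": 0, "y": 0, "z": -0.01, "wx": 0, "wy": 0, "wz": 0, "hand": 0.55}, {"x": 0, "y": 0, "z": -0.03, "wx": 0, "wy": 0, "wz": 0, "hand": 0.55}, {"x": 0, "y": 0, "z": -0.06, "wx": 0, "wy": 0, "wz": 0, "hand": 0.55}, {"x": 0, "y": 0, "z": -0.1, "wx": 0, "wy": 0, "wz": 0, "hand": 0.55}, {"x": 0, "y": 0, "z": -0.14, "wx": 0, "wy": 0, "wz": 0, "hand": 0.55}, {"x": 0, "y": 0, "z": -0.15, "wx": 0, "wy": 0, "wz": 0, "hand": 0.55}, {"x": 0, "y": 0, "z": -0.15, "wx": 0, "wy": 0, "wz": 0, "hand": 0.55}])

```text
time: 14.05
tool_pos: [0.5257, 0.1773, 0.3023]
tool_rot: [3.141, 0.001, 2.897]
contact_force: [0.8, 0.0, -0.4]
opening: 0.0505
```

Run:
```python
from h import *
toolmove([.5262,.1773,.1527],np.radians(166))
p=viewer.camera_params("wrist"); im=viewer.read_camera("wrist"); cv2.imwrite("pics/w5.png",im[:,:,::-1]); np.save("w5.npy",p,allow_pickle=True)
q=viewer.read_camera("side")
c=np.zeros((600,800,3),np.uint8);c[:300,:400]=cv2.resize(im[:,:,::-1],(400,300));c[:300,400:]=cv2.resize(q[:,:,::-1],(400,300))
c[300:,:400]=cv2.resize(im[130:310,200:440,::-1],(400,300),interpolation=cv2.INTER_CUBIC);c[300:,400:]=cv2.resize(q[180:300,240:400,::-1],(400,300),interpolation=cv2.INTER_CUBIC);cv2.imwrite("pics/c5.png",c)
```

```text
t 14.05 pos [0.5257 0.1773 0.3023] rot [179.9737   0.0414 165.9975] F [ 0.8139  0.0203 -0.3944] delta [-0.0004  0.0001  0.1496] turn [ 0.0263  0.0414 -0.0025]
```

View pics/c5.png

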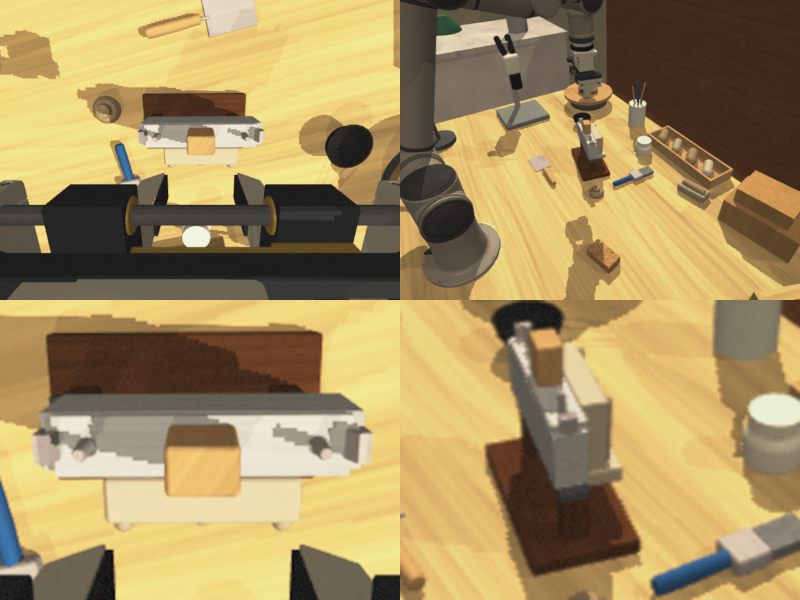

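The last picture shows the flange flat on the bar, both pins through its holes, a clip over each end and the panel on the far side. The gripper is clear.

```bash
python3 -c "
from h import *
robot.hand_in()"
```

```text
the job is handed in; nothing more can be done
```

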